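# Lay the soldering board down on the hearth tray

## Task

Set up the soldering place: push the top of the upright soldering board so that it tips over, away from the robot, and lies flat on the dark steel hearth tray, then push it along the tray until its far long edge rests flush against the tray's raised rail. Use only pushes: do not pick the board up, and do not disturb the pots, the bottle or the other things around it.

Things in the scene. Friction and masses are not known exactly. Their poses are not given: they have to be found in the camera images.
- board: Pale stained rigid board, 113 x 159 x 20 mm (own x, y, z), 0.25-0.5 kg, standing free on a long edge at the tray's front, a broad side to the robot. Origin: centre of the broad face looking to the rail (later the underside). Own x: up at first, to the rail once flat; y along the long edges; z: to the robot at first, up once flat. A light push high up tips it; past 10 degrees it falls by itself.
- board_centre (a point): Centre of the soldering board's volume; axes as board
- board_left (a point): Point on the board's top edge as it stands at the start (the far long edge once it lies flat), 60 mm to the +y side of the edge's middle, mid thickness
- board_right (a point): The same, 60 mm to the -y side of the edge's middle
- board_foot (a point): Middle of the long edge on which the board stands at the start (the near edge once it lies flat), mid thickness; this edge face is pushed to slide the board to the rail
- hearth_tray: Fixed dark steel tray, 200 mm deep (own x, away from the robot) by 240 mm wide (own y), sheet 5 mm thick, top at z = 0.005 m. Along its whole far side runs a straight raised aluminium rail, 8 mm thick, its top 17 mm above the table. Turned up to about 17 degrees. Origin: centre of its underside, on the table.
- rail (a point): Middle of the rail's inner face (the face looking to the robot) where it meets the tray top; axes as hearth_tray: x across the rail away from the robot, y along it
- flux_pot: Bystander, leave alone: small white screw pot with dark band, 34 mm across, 38 high; origin at the centre of its underside
- glue_bottle: Bystander, leave alone: slim blue glue bottle, 31 mm across, 104 high; origin at the centre of its underside
- borax_pot: Bystander, leave alone: small white screw pot with dark band, 39 mm across, 46 high; origin at the centre of its underside
- dish_tin: Bystander, leave alone: small grey tin dish, 50 mm across, 14 high; origin at the centre of its underside
- tweezers: Bystander, leave alone: grey steel tweezers, 144 mm long, lying flat; origin at the centre of its underside
- slip_stone: Bystander, leave alone: brown oilstone slip, 30 x 70 x 12 mm, lying flat; origin at the centre of its underside
Things that resemble listed ones, but are neither listed nor needed, are in the scene too. Of the things like the board, leave any that is pink; of the rest the larger one is meant.

How it is judged:
By the outcome, as a careful person would: the job done as asked, in the order asked, and still so for the second after the job is handed in, with the robot touching nothing.
It also fails if it takes over 48 s, if anything falls off the work surface, if the arm or the gripper's body presses on something with over 40 N, if the wrist force passes 120 N, or if a joint passes its speed limit or range.

## Robot

A 6-joint arm with a two-finger parallel gripper is mounted at the origin on a cart in front of the work surface, level with it; the furniture and walls round the work are solid. World frame = base frame: x ahead of the robot, y to its left, z up, the work surface at z = 0. Lengths are in mm, angles in rad, forces in N, time in s.
With the tool pointing down it reaches from about 350 to 775 mm from the base axis. Payload 7.3 kg.
Tool frame: the origin (TCP) lies at the very end of the fingers, on their centre line; the grasp point (between the pads) lies behind it (bot.grip_point_offset is the z of the grasp point in the tool frame, in mm); z points along the fingers, y is the line along which they close (so a half turn about z gives the same grasp; the last joint's range is limited). The gripper opens to 92 mm and grips with 3 to 60 N. Pads are 19 mm wide; open, the fingers measure 130 mm over their backs; the gripper's body (75 mm by 190 mm) begins 47 mm behind the grasp point.
Start: joints at [1.149, 0.342, 1.524, -0, 1.275, -0.146], TCP at [142.952, 505.185, 206.041] pointing down, gripper open.
Joint ranges: [-2.53, 2.53], [-0.77, 2.02], [0.04, 2.7], [-1, 4.14], [0.28, 2.66], [-3.11, 3.11]. Speed limits (rad/s): [2.57, 2.57, 3.14, 3.14, 3.14, 3.14].

## Interface

Orientations are given as [roll, pitch, yaw] about the fixed x, y, z axes, in that order (R = Rz(yaw) Ry(pitch) Rx(roll)).
In Python, from plant import bot gives the robot as it stands. The module is installed in compiled form; this text tells all that it offers.
- The arm moves only by the shell command python3 -m crank 'ROWS'. ROWS is JSON, a list that holds one entry, the list of rows, each a list of 5 numbers: the opening, from 0 (shut) to 1 (fully open), then the shift along the tool's x, y, z in cm, then the turn about the tool's z in degrees. In form: [[[claw, x, y, z, turn], ...]]. A call has exactly 10 rows; each row is the pose to reach, as a shift and turn from the pose commanded when the call began, along the tool's axes at that moment; what a row does not reach only later rows make up. A row lasts 1/10 s, in which the tool goes at most 50 mm and 8.59 degrees, less where a joint would pass 70% of its speed; a pose out of reach is approached as far as the arm can. A call with a gripper value outside its range is refused whole. The fingers move at their own pace and stop on an object; the grip force is fixed at half the most. Time passes only in rows, so rows that repeat a pose let the fingers close, or fill a call up. It gives the time, the measured TCP pose, the force, the opening and the grip force at its end, in the units of the state.
- bot.get_obs(): the state, without advancing time (a new reading comes with each control period).
- bot.capture(name): name is "side" or "top"; returns (picture, depth): 480x640x3 uint8, red, green, blue; 480x640 float32, mm along the optical axis (not along the pixel's ray), 0 where there is no reading.
- bot.calibration(name): a dict with "vertical_fov" (degrees; the focal length in pixels is half the picture's height over the tangent of half this angle, whatever the lens; pixels are square), "cx", "cy" (the principal point, pixels), "D" ([k1, k2, p1, p2, k3] as OpenCV has them; the pictures are not rectified), "rvec" (rotation vector, rad) and "tvec" (3), from world to camera coordinates, as OpenCV has them. Camera axes: x right, y down, z forward; pixel columns grow to the right and rows downward; lengths in mm; the calibration is good to about 2 mm. A picture is of the moment at which its call begins. calibration takes no time and is no camera call.
- bot.close_job(): hands the job in; it is judged then, once.
The state is a dict: "time": time; "joint_positions": joint angles; "dq": joint speeds; "tau": joint torques, N m; "tool_pos": TCP position; "tcp_rot": TCP orientation; "contact_force": force on the tool from outside, world axes, zero at the start; "moment": the same for the moment, N m; "grip_width": finger opening in mm; "finger_force": force on a finger pad.
Only numpy, scipy, OpenCV 4.12 (cv2) and the standard library are available. Lean on these libraries where they do the work, as an engineer would, in place of code of your own. Each camera call takes 0.05 s, during which the arm holds its last target. There are 200 camera calls.

## Working session

There is one attempt and no reset: what is moved stays moved. The work goes in short steps, Python scripts to look and compute and a shell command to move; the robot and the scene stay as the last step left them, time stands still between calls to the robot, and variables do not carry over. Pictures are saved under pics/ and viewed, at most 11 in all, crops included, and the job is handed in when it is done.

```bash
mkdir -p pics; cat > h.py <<'E'
import numpy as np,cv2
from plant import bot
def cal(n):
    c=bot.calibration(n);f=240/np.tan(np.radians(c["vertical_fov"])/2)
    K=np.array([[f,0,c["cx"]],[0,f,c["cy"]],[0,0,1.]]);R=cv2.Rodrigues(np.array(c["rvec"],float))[0]
    return K,np.array(c["D"],float),R,np.array(c["tvec"],float).ravel()
def cloud(n,d):
    K,D,R,t=cal(n);v,u=np.mgrid[0:480,0:640]
    p=cv2.undistortPoints(np.stack([u,v],-1).reshape(-1,1,2).astype(float),K,D).reshape(480,640,2)
    P=np.dstack([p,np.ones((480,640))])*d[...,None]
    return (P-t)@R   # R^T (P-t)
def snap(n,tag):
    im,d=bot.capture(n);cv2.imwrite(f"pics/{tag}.png",im[...,::-1]);np.save(f"pics/{tag}.npy",cloud(n,d));return im,d
E
python3 - <<'E'
from h import *
for n in("side","top"):
    snap(n,n+"0");K,D,R,t=cal(n);print(n,-R.T@t,R[2],D)
o=bot.get_obs();print({k:np.round(o[k],3) for k in o})
E
```

```text
side [528.17279394 302.19147801 904.7495851 ] [-0.07973457 -0.61150288 -0.78721447] [0.01874395 0.         0.         0.         0.        ]
top [ 337.18437593 -338.65922175 1224.73903864] [ 0.10401738 -0.00108303 -0.99457489] [-0.08786744  0.          0.          0.          0.        ]
{'time': np.float64(0.1), 'joint_positions': array([ 1.149,  0.343,  1.525,  0.   ,  1.275, -0.146]), 'dq': array([-0.002, -0.002, -0.004,  0.   , -0.   ,  0.001]), 'tau': array([ 3.0000e-03, -4.3201e+01, -2.4470e+01,  7.2000e-02,  5.3000e-02,
       -0.0000e+00]), 'tool_pos': array([142.792, 504.816, 205.433]), 'tcp_rot': array([-3.14 , -0.   ,  2.866]), 'contact_force': array([-0.246,  0.515, -0.5  ]), 'moment': array([ 0.063, -0.035,  0.012]), 'finger_force': np.float64(0.0), 'grip_width': np.float64(91.803)}
```

View pics/side0.png

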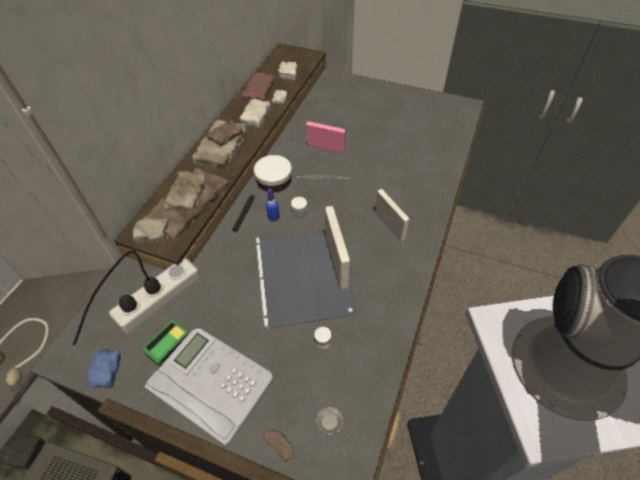

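View pics/top0.png

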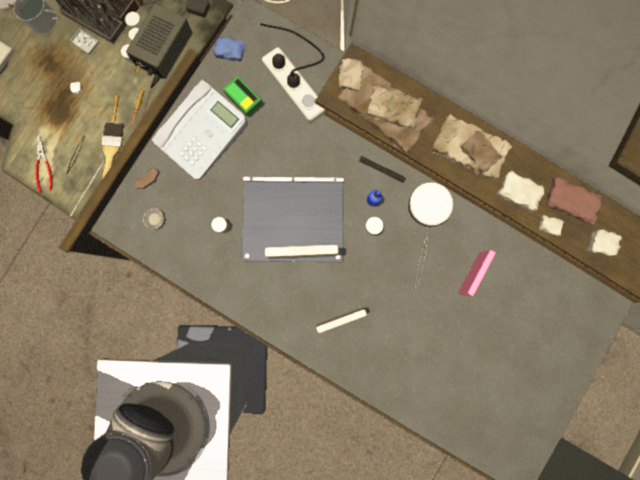

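The side view shows the upright board at about (337,247) on the tray. Its rail runs from (258,240) to (266,322). In the top view the board is at (302,251) and the rail runs from (245,179) to (342,179). The pots are close to both sides, and a smaller pale board stands at (343,321).

```bash
python3 - <<'E'
from h import *
a=cv2.imread("pics/side0.png")[190:360,230:400];b=cv2.imread("pics/top0.png")[160:280,200:400]
cv2.imwrite("pics/sc.png",cv2.resize(a,None,fx=3.5,fy=3.5,interpolation=cv2.INTER_CUBIC))
cv2.imwrite("pics/tc.png",cv2.resize(b,None,fx=4,fy=4,interpolation=cv2.INTER_CUBIC))
T=np.load("pics/top0.npy");S=np.load("pics/side0.npy")
for n,C,pts in(("top",T,[(270,252),(302,251),(334,250),(247,179),(342,179),(247,256),(341,258),(220,225),(374,226),(375,197),(343,321),(150,430)]),("side",S,[(331,215),(337,245),(342,280),(260,245),(266,318),(322,336),(299,204),(273,210)])):
    for u,v in pts: print(n,u,v,C[v,u].round(0))
# board top points
for n,C in(("t",T),("s",S)):
    m=(C[...,2]>95)&(C[...,2]<140)
    l,k,st,ce=cv2.connectedComponentsWithStats(m.astype(np.uint8))
    for i in range(1,l):
        if st[i,4]>15:
            P=C[k==i]; print(n,st[i],ce[i].round(),P.mean(0).round(),P.min(0).round(),P.max(0).round())
E
```

```text
top 270 252 [ 408. -255.  120.]
top 302 251 [ 412. -324.  119.]
top 334 250 [ 416. -393.  117.]
top 247 179 [ 587. -187.   19.]
top 342 179 [ 593. -413.   17.]
top 247 256 [ 404. -192.    8.]
top 341 258 [ 405. -415.    6.]
top 220 225 [ 473. -130.   39.]
top 374 226 [ 478. -488.   46.]
top 375 197 [ 540. -485.   81.]
top 343 321 [ 262. -418.   80.]
top 150 430 [ 66. -56. 271.]
side 331 215 [ 419. -371.  118.]
side 337 245 [ 420. -286.  117.]
side 342 280 [528. 302. 905.]
side 260 245 [ 590. -402.    3.]
side 266 318 [ 590. -191.   19.]
side 322 336 [ 479. -122.   38.]
side 299 204 [ 482. -479.   48.]
side 273 210 [ 548. -472.   46.]
t [ 347    0  293  205 3222] [493. 109.] [ 745. -748.  118.] [  539. -1101.    95.] [1006. -414.  140.]
t [290  57  34  18 108] [306.  66.] [ 837. -323.  106.] [ 818. -360.   96.] [ 862. -285.  114.]
t [344  68  12  17  47] [349.  76.] [ 820. -421.   96.] [ 799. -435.   95.] [ 838. -410.  100.]
t [ 367   85   55   45 1461] [394. 106.] [ 746. -523.  104.] [ 696. -586.   95.] [ 797. -462.  114.]
t [460 131  43  41 902] [481. 151.] [ 648. -721.  106.] [ 602
[... 881 characters left out ...]
   95.] [ 577. -802.  100.]
s [252 114   8   4  17] [255. 115.] [ 565. -787.   97.] [ 555. -794.   95.] [ 574. -779.   99.]
s [207 119  37  26 526] [225. 132.] [ 649. -716.  106.] [ 602. -768.   95.] [ 699. -675.  114.]
s [ 163  171   45   39 1110] [185. 190.] [ 749. -518.  104.] [ 697. -589.   95.] [ 800. -459.  113.]
s [268 189   5   5  18] [270. 191.] [ 549. -485.   99.] [ 544. -492.   96.] [ 554. -481.  104.]
s [325 206  25  62 626] [337. 237.] [ 416. -311.  114.] [ 402. -399.   95.] [ 429. -240.  121.]
s [129 251  19  27 100] [140. 263.] [ 837. -316.  106.] [ 821. -360.   95.] [ 866. -283.  112.]
s [ 550  323   76   58 1091] [577. 360.] [ 47.  32. 117.] [-23. -48.  95.] [ 69.  67. 140.]
```

View pics/sc.png

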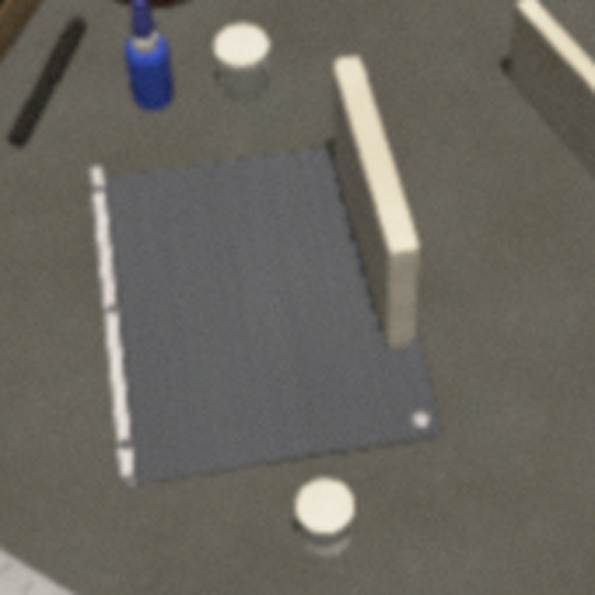

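View pics/tc.png

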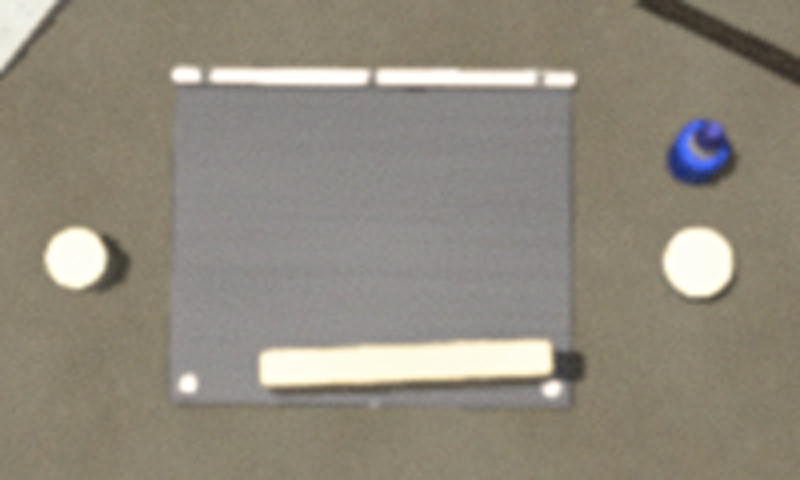

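The crops give clear rail ends and board-top corners. I'll intersect those rays with their known heights and fit the rail line and the board yaw.

```bash
cat >> h.py <<'E'
def ray(n,u,v,z):
    K,D,R,t=cal(n);p=cv2.undistortPoints(np.array([[[u,v]]],float),K,D)[0,0]
    d=R.T@[*p,1];o=-R.T@t;return o+d*(z-o[2])/d[2]
def tri(a,b):
    L=[]
    for n,u,v in(("top",*a),("side",*b)):
        o=ray(n,u,v,0);d=ray(n,u,v,500)-o;L.append((o,d/np.linalg.norm(d)))
    A=[np.eye(3)-np.outer(d,d) for _,d in L];return np.linalg.solve(A[0]+A[1],A[0]@L[0][0]+A[1]@L[1][0])
E
python3 - <<'E'
from h import *
t=lambda x,y:(200+x/4,160+y/4)
s=lambda x,y:(230+x/3.5,190+y/3.5)
def pr(k,x):print(k,np.round(x,1))
for k,p,z in(("rail in L",(174,84),17),("rail in R",(574,87),17),("tray nearL",(172,404),5),("tray nearR",(571,404),5),("bd nearL",(263,388),118),("bd nearR",(552,377),118),("bd farL",(260,352),118),("bd farR",(551,341),118)):pr(k,ray("top",*t(*p),z))
for k,p,z in(("rail in L",(133,475),17),("rail in R",(104,168),17),("tray nearL",(440,436),5),("bd nearL",(418,242),118),("bd nearR",(360,58),118),("bd farL",(391,253),118),("bd farR",(335,64),118)):pr("s "+k,ray("side",*s(*p),z))
for k,a,b in(("nL",(263,388),(418,242)),("nR",(552,377),(360,58)),("fL",(260,352),(391,253)),("fR",(551,341),(335,64))):pr("tri "+k,tri(t(*a),s(*b)))
E
```

```text
rail in L [ 582.5 -178.1   17. ]
rail in R [ 586.5 -417.2   17. ]
tray nearL [ 392.  -182.7    5. ]
tray nearR [ 397.8 -419.4    5. ]
bd nearL [ 396.8 -245.9  118. ]
bd nearR [ 406.5 -401.4  118. ]
bd farL [ 416.2 -243.7  118. ]
bd farR [ 426.  -400.5  118. ]
s rail in L [ 587.1 -173.5   17. ]
s rail in R [ 588.3 -412.7   17. ]
s tray nearL [ 397.1 -176.2    5. ]
s bd nearL [ 401.3 -245.   118. ]
s bd nearR [ 411.1 -394.9  118. ]
s bd farL [ 418.4 -239.8  118. ]
s bd farR [ 427.9 -392.4  118. ]
tri nL [ 398.9 -246.3  115.3]
tri nR [ 408.4 -402.3  109.2]
tri fL [ 417.1 -243.4  112.5]
tri fR [ 426.7 -401.1  108.3]
```

```bash
python3 - <<'E'
import numpy as np
R=np.array([[-0.9622,0.2721],[0.2721,0.9622]]) # columns: tool x, tool y in world
p=np.array([142.8,504.8])
for w in((430,200),(345,-322)): print(w, R.T@(np.array(w)-p)/10)
E
```

```text
(430, 200) [-35.927992 -21.513144]
(345, -322) [-41.952912 -74.052834]
```

```bash
python3 -m crank '[[[1,-4,-2.4,-0.5,0],[1,-8,-4.8,-1,0],[1,-12,-7.2,-1,0],[1,-16,-9.6,-1,0],[1,-20,-12,-1,0],[1,-24,-14.4,-1,0],[1,-28,-16.8,-1,0],[1,-32,-19.2,-1,0],[1,-36,-21.5,-1,0],[1,-36,-21.5,-1,0]]]'
python3 -m crank '[[[1,-1,-5,0,-2],[1,-1,-10,0,-4],[1,-2,-15,0,-6],[1,-2.5,-20,0,-8],[1,-3,-25,0,-10],[1,-3.5,-30,0,-12],[1,-4,-35,0,-14],[1,-5,-40,0,-16],[1,-5.5,-45,0,-18],[1,-6,-50,0,-19.5]]]'
```

```text
time: 1.1
tool_pos: [434.0, 196.6, 215.5]
tcp_rot: [-3.141, 0.001, 2.86]
contact_force: [-0.2, 0.0, 0.1]
grip_width: 91.9
finger_force: 0.0
time: 2.1
tool_pos: [352.6, -294.0, 215.9]
tcp_rot: [3.141, 0.0, -3.076]
contact_force: [0.9, 0.5, -0.2]
grip_width: 91.8
finger_force: 0.0
```

```bash
python3 -m crank '[[[1,0.9,-1.5,0,0],[1,0.9,-2.8,0,0],[1,0.9,-2.8,3,0],[1,0.9,-2.8,6,0],[1,0.9,-2.8,8,0],[1,0.9,-2.8,10,0],[1,0.9,-2.8,11.5,0],[1,0.9,-2.8,12,0],[1,0.9,-2.8,12,0],[1,0.9,-2.8,12,0]]]'
python3 - <<'E'
from h import *
snap("side","s1")
a=cv2.imread("pics/s1.png")[150:390,210:530]
cv2.imwrite("pics/s1c.png",cv2.resize(a,None,fx=2.4,fy=2.4,interpolation=cv2.INTER_CUBIC))
E
```

```text
time: 3.1
tool_pos: [346.6, -321.3, 96.7]
tcp_rot: [-3.141, 0.001, -3.076]
contact_force: [-0.1, -0.7, 0.2]
grip_width: 92.0
finger_force: 0.0
```

View pics/s1c.png

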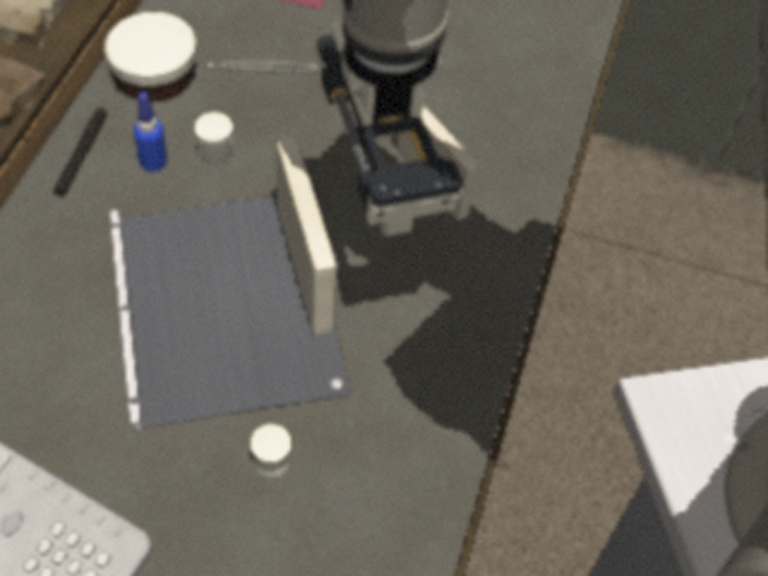

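The open gripper stands clear behind the board, whose top edge runs from (283,145) to (325,265) in this crop. Nothing has been disturbed, so I'll push slowly.

```bash
python3 -m crank '[[[1,-1.5,0,0,0],[1,-2.7,0,0,0],[1,-3.3,0,0,0],[1,-3.7,0,0,0],[1,-4.1,0,0,0],[1,-4.5,0,0,0],[1,-4.9,0,0,0],[1,-5.3,0,0,0],[1,-5.7,0,0,0],[1,-6.1,0,0,0]]]'
python3 - <<'E'
from h import *
snap("side","s2")
C=np.load("pics/s2.npy");P=C[200:290,320:365].reshape(-1,3)
m=(P[:,0]>380)&(P[:,0]<600)&(P[:,2]>15)&(P[:,2]<140);print(P[m].mean(0),P[m].max(0))
E
```

```text
time: 4.15
tool_pos: [407.1, -317.4, 96.0]
tcp_rot: [3.141, 0.0, -3.077]
contact_force: [-0.8, 0.4, 0.6]
grip_width: 91.7
finger_force: 0.0
[ 424.77482772 -288.70459787   95.21706233] [ 442.13614418 -239.15579642  138.59833096]
```

```bash
python3 -m crank '[[[1,-0.4,0,0,0],[1,-0.8,0,0,0],[1,-1.2,0,0,0],[1,-1.6,0,0,0],[1,-2,0,0,0],[1,-2.2,0,0,0],[1,-2.2,0,0,0],[1,-2.2,0,0,0],[1,-2.2,0,0,0],[1,-2.2,0,0,0]]]'
python3 - <<'E'
from h import *
snap("side","s3")
a=cv2.imread("pics/s3.png")[150:390,210:530]
cv2.imwrite("pics/s3c.png",cv2.resize(a,None,fx=2.4,fy=2.4,interpolation=cv2.INTER_CUBIC))
E
```

```text
time: 5.2
tool_pos: [428.7, -316.0, 96.0]
tcp_rot: [3.141, 0.0, -3.077]
contact_force: [-0.7, 0.2, -0.0]
grip_width: 92.1
finger_force: 0.0
```

View pics/s3c.png

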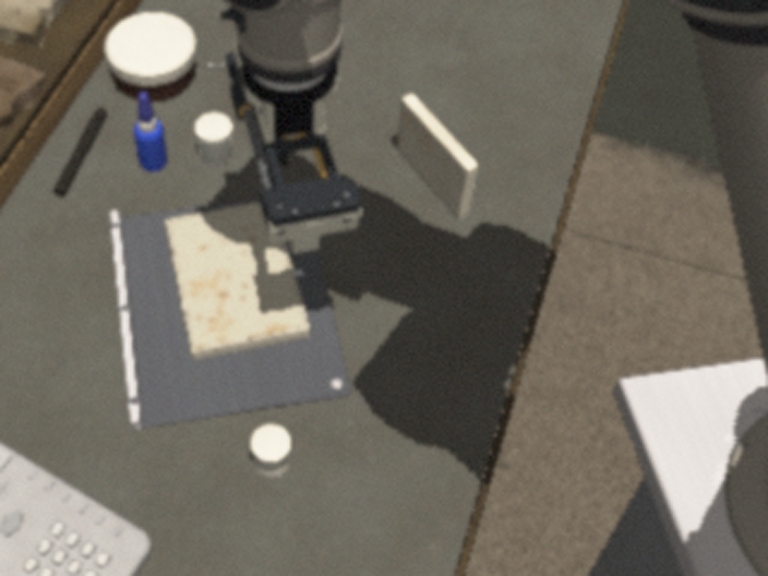

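The board now lies flat on the tray, with its far edge running from (165,215) to (195,355) in the crop. There is still a gap to the rail, and the bystanders are untouched. Next I'll back up, square to the tray and go down behind the near edge.

```bash
python3 -m crank '[[[1,1.5,0,0,0],[1,3.5,0,0,0],[1,5.5,0,0,1],[1,5.9,0,1,2],[1,5.9,0,3,2.8],[1,5.9,0,5,2.8],[1,5.9,0,7,2.8],[1,5.9,0,8,2.8],[1,5.9,0,8.4,2.8],[1,5.9,0,8.4,2.8]]]'
python3 - <<'E'
from h import *
snap("side","s4");snap("top","t4")
q=lambda x,y:(210+x/2.4,150+y/2.4)
for k,p,z in(("farL",(194,350),25),("farR",(165,216),25),("nearL",(307,328),25)):print(k,ray("side",*q(*p),z).round(1))
a=cv2.imread("pics/s4.png")[220:340,245:365];b=cv2.imread("pics/t4.png")[165:285,235:355]
cv2.imwrite("pics/c4.png",np.hstack([cv2.resize(i,(400,400),interpolation=cv2.INTER_CUBIC) for i in(a,b)]))
E
```

```text
time: 6.25
tool_pos: [370.1, -319.7, 11.7]
tcp_rot: [3.141, -0.0, -3.126]
contact_force: [0.6, -0.3, 0.7]
grip_width: 91.9
finger_force: 0.0
farL [ 531.3 -233.6   25. ]
farR [ 543.  -392.7   25. ]
nearL [ 425.4 -240.2   25. ]
```

View pics/c4.png

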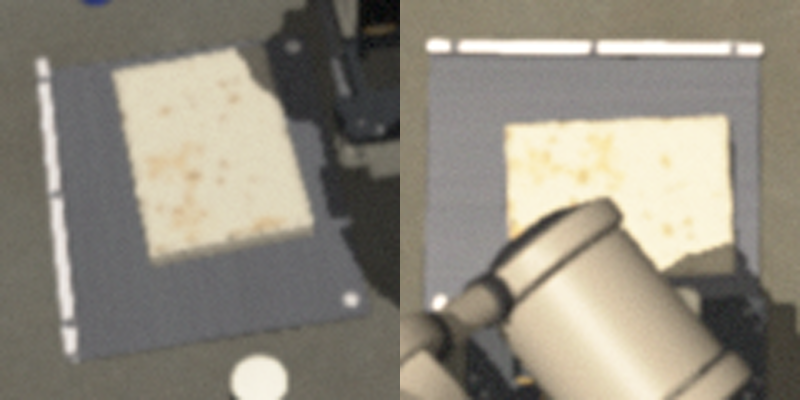

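Both views show the board flat and about 47 mm from the rail, turned by about 3°. The gripper is down behind the near edge with both fingers, so I'll slide it.

```bash
python3 -m crank '[[[1,-1,0,0,0],[1,-2,0,0,0],[1,-3,0,0,0],[1,-3.5,0,0,0],[1,-4,0,0,0],[1,-4.5,0,0,0],[1,-5,0,0,0],[1,-5.5,0,0,0],[1,-6,0,0,0],[1,-6.5,0,0,0]]]'
python3 -m crank '[[[1,-0.4,0,0,0],[1,-0.8,0,0,0],[1,-1.2,0,0,0],[1,-1.5,0,0,0],[1,-1.8,0,0,0],[1,-1.8,0,0,0],[1,-1.8,0,0,0],[1,-1.8,0,0,0],[1,-1.8,0,0,0],[1,-1.8,0,0,0]]]'
python3 - <<'E'
from h import *
snap("side","s5");snap("top","t5")
a=cv2.imread("pics/s5.png")[220:340,245:365];b=cv2.imread("pics/t5.png")[165:285,235:355]
cv2.imwrite("pics/c5.png",np.hstack([cv2.resize(i,(400,400),interpolation=cv2.INTER_CUBIC) for i in(a,b)]))
E
```

```text
time: 7.35
tool_pos: [435.3, -318.8, 12.0]
tcp_rot: [3.141, -0.0, -3.126]
contact_force: [-0.2, -0.0, -0.9]
grip_width: 91.8
finger_force: 0.0
time: 8.35
tool_pos: [452.8, -318.5, 12.0]
tcp_rot: [3.142, 0.0, -3.126]
contact_force: [-0.1, -0.3, 0.0]
grip_width: 91.8
finger_force: 0.0
```

View pics/c5.png

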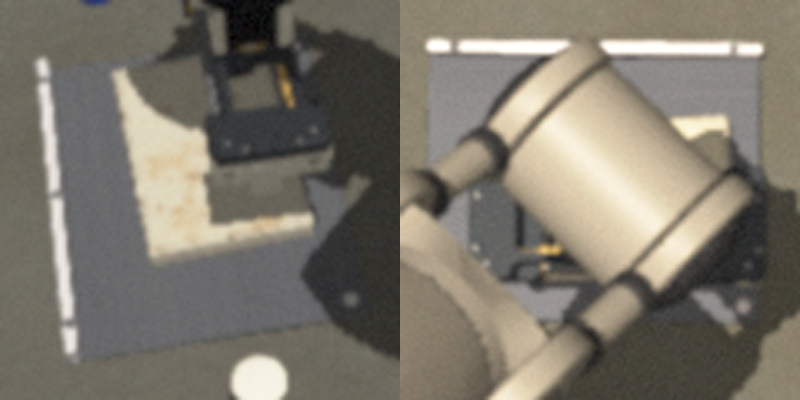

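Far-left corner in the side crop is still at (150,258) and the near-left at (313,225), so the board has not moved even though the tool reads z = 12 mm and x = 453 mm. I'll check against the depth where the gripper really is.

```bash
python3 - <<'E'
from h import *
o=bot.get_obs();print(o["tool_pos"],o["joint_positions"],o["contact_force"],bot.grip_point_offset)
for n in("s5","t5"):
    C=np.load(f"pics/{n}.npy");P=C.reshape(-1,3)
    m=(P[:,0]>350)&(P[:,0]<560)&(P[:,1]>-430)&(P[:,1]<-200)&(P[:,2]>-30)
    for z in range(-10,140,10):
        Q=P[m&(P[:,2]>=z)&(P[:,2]<z+10)]
        if len(Q)>5:print(n,z,len(Q),Q.min(0).round(),Q.max(0).round())
C=np.load("pics/s5.npy")
for y in range(100,260,15):
    print(y,[tuple(C[220+int(y*.3),245+int(x*.3)].round().astype(int)) for x in(220,250,280,310,330)])
E
```

```text
[ 452.87263274 -318.49030166   12.01769842] [-7.51401695e-01  6.17570394e-01  1.67141627e+00  1.11430544e-04
  8.52627945e-01 -2.33790912e+00] [-0.57858693  0.9120073   0.15828937] -18.8
s5 -10 1011 [ 350. -430.   -6.] [ 559. -200.   -0.]
s5 0 2763 [ 350. -430.    0.] [ 560. -200.   10.]
s5 10 147 [ 425. -392.   10.] [ 544. -218.   20.]
s5 20 1906 [ 424. -394.   20.] [ 544. -234.   30.]
s5 30 20 [ 444. -366.   32.] [ 464. -266.   40.]
s5 40 13 [ 443. -361.   41.] [ 464. -254.   49.]
s5 50 22 [ 443. -256.   50.] [ 463. -253.   60.]
s5 60 11 [ 443. -255.   61.] [ 463. -251.   66.]
s5 90 12 [ 421. -233.   96.] [ 480. -230.  100.]
s5 100 101 [ 417. -397.  100.] [ 491. -228.  110.]
s5 110 165 [ 417. -396.  110.] [ 491. -226.  120.]
s5 120 135 [ 416. -404.  120.] [ 492. -223.  130.]
s5 130 374 [ 415. -408.  130.] [ 491. -221.  140.]
t5 -10 539 [ 350. -430.   -6.] [ 560. -246.   -0.]
t5 0 1839 [ 350. -430.    0.] [ 560. -200.   10.]
t5 10 39 [ 396. -415.   10.] [ 557. -200.   20.]
t5 20 178 [ 422. -391.   20.] [ 541. -266.   30.]
t5 80 6 [ 439. -271.   82.] [ 448. -269.   87.]
t5 110 77 [ 4
[... 2085 characters left out ...]
4(484), np.int64(-250), np.int64(28)), (np.int64(464), np.int64(-251), np.int64(21)), (np.int64(445), np.int64(-245), np.int64(25)), (np.int64(425), np.int64(-243), np.int64(23)), (np.int64(409), np.int64(-252), np.int64(4))]
235 [(np.int64(486), np.int64(-241), np.int64(26)), (np.int64(466), np.int64(-238), np.int64(25)), (np.int64(446), np.int64(-239), np.int64(19)), (np.int64(425), np.int64(-240), np.int64(11)), (np.int64(411), np.int64(-242), np.int64(5))]
250 [(np.int64(487), np.int64(-237), np.int64(10)), (np.int64(466), np.int64(-238), np.int64(4)), (np.int64(447), np.int64(-233), np.int64(7)), (np.int64(426), np.int64(-232), np.int64(3)), (np.int64(414), np.int64(-228), np.int64(6))]
```

```bash
python3 - <<'E'
from h import *
a=cv2.imread("pics/s5.png")[200:320,270:420]
cv2.imwrite("pics/c6.png",cv2.resize(a,None,fx=5,fy=5,interpolation=cv2.INTER_CUBIC))
E
```

```text
(no output)
```

View pics/c6.png

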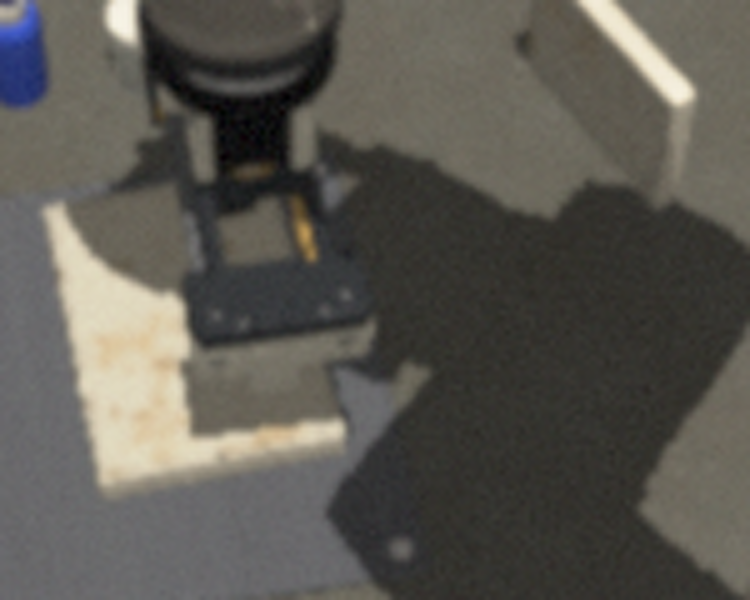

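The depth shows a finger at x 443–463 with the board top directly beneath it. The gripper body's underside is at about 97 mm, where 78 mm was expected. The real tips are therefore roughly 15–19 mm higher than reported and passed over the board without touching. I'll back off and feel for the true height.

```bash
python3 -m crank '[[[1,2,0,0,0],[1,4,0,0,0],[1,6,0,0,0],[1,8,0,0,0],[1,8.3,0,0,0],[1,8.3,0,0.4,0],[1,8.3,0,0.8,0],[1,8.3,0,1,0],[1,8.3,0,1,0],[1,8.3,0,1,0]]]'
python3 - <<'E'
from h import *
snap("side","s6")
P=np.load("pics/s6.npy").reshape(-1,3)
m=(P[:,0]>355)&(P[:,0]<385)&(P[:,1]>-300)&(P[:,1]<-235)&(P[:,2]>8)&(P[:,2]<110)
Q=P[m];Q=Q[np.argsort(Q[:,2])];print(Q[:25].round());print(bot.get_obs()["contact_force"])
E
```

```text
time: 9.45
tool_pos: [370.2, -319.6, 1.8]
tcp_rot: [3.141, -0.0, -3.125]
contact_force: [-0.5, -0.2, -0.4]
grip_width: 91.8
finger_force: 0.0
[[ 381. -269.   23.]
 [ 381. -268.   27.]
 [ 382. -268.   31.]
 [ 381. -260.   32.]
 [ 381. -262.   33.]
 [ 372. -257.   34.]
 [ 377. -257.   35.]
 [ 380. -256.   36.]
 [ 361. -256.   37.]
 [ 364. -255.   38.]
 [ 375. -257.   39.]
 [ 366. -255.   39.]
 [ 381. -260.   39.]
 [ 376. -254.   39.]
 [ 369. -255.   39.]
 [ 373. -256.   40.]
 [ 362. -256.   40.]
 [ 364. -256.   40.]
 [ 360. -255.   41.]
 [ 371. -254.   41.]
 [ 380. -256.   41.]
 [ 378. -255.   42.]
 [ 381. -261.   42.]
 [ 366. -256.   42.]
 [ 371. -256.   43.]]
[-0.36692314  0.09993822 -0.38124691]
```

```bash
python3 -m crank '[[[1,0,0,0.2,0],[1,0,0,0.4,0],[1,0,0,0.6,0],[1,0,0,0.7,0],[1,0,0,0.8,0],[1,0,0,0.9,0],[1,0,0,1,0],[1,0,0,1,0],[1,0,0,1,0],[1,0,0,1,0]]]'
python3 - <<'E'
from h import *
snap("side","s7")
P=np.load("pics/s7.npy").reshape(-1,3)
m=(P[:,0]>355)&(P[:,0]<385)&(P[:,1]>-300)&(P[:,1]<-235)&(P[:,2]>6)&(P[:,2]<130)
Q=P[m];Q=Q[np.argsort(Q[:,2])];print(Q[:12].round());print(bot.get_obs()["contact_force"])
E
```

```text
time: 10.5
tool_pos: [369.9, -319.8, -8.0]
tcp_rot: [3.142, 0.0, -3.126]
contact_force: [0.0, -0.3, 0.2]
grip_width: 92.1
finger_force: 0.0
[[ 381. -269.   14.]
 [ 381. -270.   17.]
 [ 380. -260.   23.]
 [ 367. -257.   24.]
 [ 372. -257.   26.]
 [ 381. -261.   26.]
 [ 365. -257.   28.]
 [ 380. -262.   28.]
 [ 361. -256.   28.]
 [ 377. -256.   28.]
 [ 371. -254.   29.]
 [ 375. -254.   30.]]
[-0.42342171  0.88815     1.30784551]
```

```bash
python3 -m crank '[[[1,-0.5,0,0,0],[1,-1,0,0,0],[1,-1.2,0,0,0],[1,-1.4,0,0,0],[1,-1.6,0,0,0],[1,-1.8,0,0,0],[1,-2,0,0,0],[1,-2,0,0,0],[1,-2,0,0,0],[1,-2,0,0,0]]]'
```

```text
time: 11.55
tool_pos: [389.8, -319.5, -8.0]
tcp_rot: [3.141, -0.0, -3.126]
contact_force: [-0.1, 0.8, -0.3]
grip_width: 91.7
finger_force: 0.0
```

```bash
python3 -m crank '[[[1,-1,0,0,0],[1,-1.6,0,0,0],[1,-2,0,0,0],[1,-2.4,0,0,0],[1,-2.8,0,0,0],[1,-3.2,0,0,0],[1,-3.6,0,0,0],[1,-4,0,0,0],[1,-4.4,0,0,0],[1,-4.8,0,0,0]]]'
python3 -m crank '[[[1,-0.3,0,0,0],[1,-0.6,0,0,0],[1,-0.9,0,0,0],[1,-1.2,0,0,0],[1,-1.5,0,0,0],[1,-1.7,0,0,0],[1,-1.8,0,0,0],[1,-1.8,0,0,0],[1,-1.8,0,0,0],[1,-1.8,0,0,0]]]'
python3 - <<'E'
from h import *
snap("side","s8")
a=cv2.imread("pics/s8.png")[220:340,235:385]
cv2.imwrite("pics/c8.png",cv2.resize(a,None,fx=5,fy=5,interpolation=cv2.INTER_CUBIC))
E
```

```text
time: 12.55
tool_pos: [438.3, -318.8, -8.1]
tcp_rot: [3.142, 0.0, -3.126]
contact_force: [-1.0, -0.1, -1.0]
grip_width: 91.9
finger_force: 0.7
time: 13.55
tool_pos: [456.2, -318.6, -7.8]
tcp_rot: [-3.141, 0.001, -3.126]
contact_force: [-0.1, -1.1, 0.4]
grip_width: 91.8
finger_force: 0.0
```

View pics/c8.png

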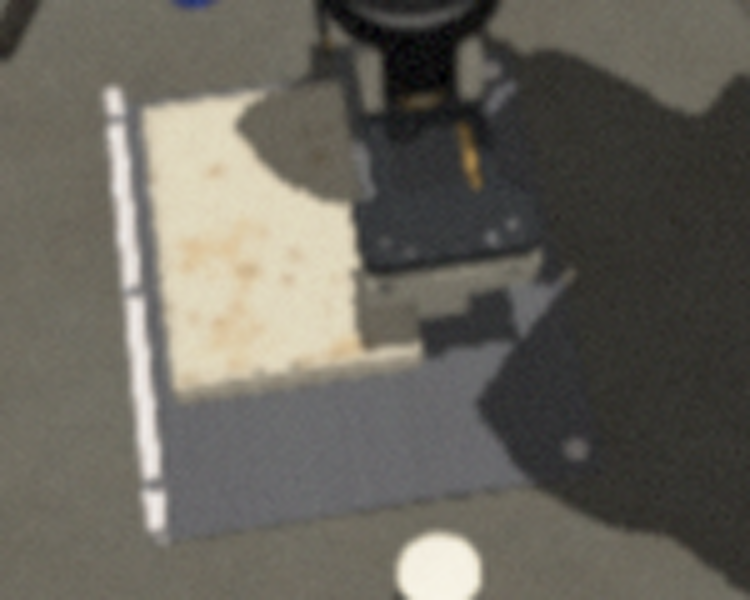

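The board is sliding and is nearly parallel to the rail. The remaining gap is about 8–10 mm, between the far edge at (145,110)–(178,395) and the rail. I'll continue slowly and watch the force.

```bash
python3 -m crank '[[[1,-0.1,0,0,0],[1,-0.2,0,0,0],[1,-0.3,0,0,0],[1,-0.4,0,0,0],[1,-0.5,0,0,0],[1,-0.6,0,0,0],[1,-0.65,0,0,0],[1,-0.7,0,0,0],[1,-0.75,0,0,0],[1,-0.8,0,0,0]]]'
python3 -m crank '[[[1,-0.05,0,0,0],[1,-0.1,0,0,0],[1,-0.15,0,0,0],[1,-0.2,0,0,0],[1,-0.2,0,0,0],[1,-0.2,0,0,0],[1,-0.2,0,0,0],[1,-0.2,0,0,0],[1,-0.2,0,0,0],[1,-0.2,0,0,0]]]'
```

```text
time: 14.6
tool_pos: [463.9, -318.3, -8.0]
tcp_rot: [3.141, -0.0, -3.126]
contact_force: [-4.2, -0.1, 2.0]
grip_width: 91.3
finger_force: 1.9
time: 15.6
tool_pos: [464.6, -318.2, -8.0]
tcp_rot: [3.141, -0.002, -3.126]
contact_force: [-9.5, 0.1, 6.0]
grip_width: 91.7
finger_force: 4.6
```

```bash
python3 -m crank '[[[1,-0.05,0,0,0],[1,-0.1,0,0,0],[1,-0.15,0,0,0],[1,-0.2,0,0,0],[1,-0.2,0,0,0],[1,-0.2,0,0,0],[1,-0.2,0,0,0],[1,-0.2,0,0,0],[1,-0.2,0,0,0],[1,-0.2,0,0,0]]]'
python3 -m crank '[[[1,0.2,0,0,0],[1,0.5,0,0,0],[1,1,0,0,0],[1,2,0,0,0],[1,4,0,0,0],[1,6,0,0,0],[1,8,0,-2,0],[1,8.5,0,-6,0],[1,8.5,0,-10,0],[1,8.5,0,-14,0]]]'
python3 - <<'E'
from h import *
snap("side","s9");snap("top","t9")
a=cv2.imread("pics/s9.png")[225:335,245:325];b=cv2.imread("pics/t9.png")[165:245,235:355]
A=cv2.resize(a,(400,550),interpolation=cv2.INTER_CUBIC);B=np.zeros((550,400,3),np.uint8);B[:267]=cv2.resize(b,(400,267),interpolation=cv2.INTER_CUBIC)
cv2.imwrite("pics/c9.png",np.hstack([A,B]))
E
```

```text
time: 16.6
tool_pos: [464.6, -318.1, -8.1]
tcp_rot: [3.14, -0.006, -3.126]
contact_force: [-16.4, -0.4, 9.6]
grip_width: 91.6
finger_force: 8.6
time: 17.6
tool_pos: [382.2, -319.4, 133.4]
tcp_rot: [3.141, 0.0, -3.127]
contact_force: [1.0, -0.5, -0.6]
grip_width: 91.4
finger_force: 0.0
```

View pics/c9.png

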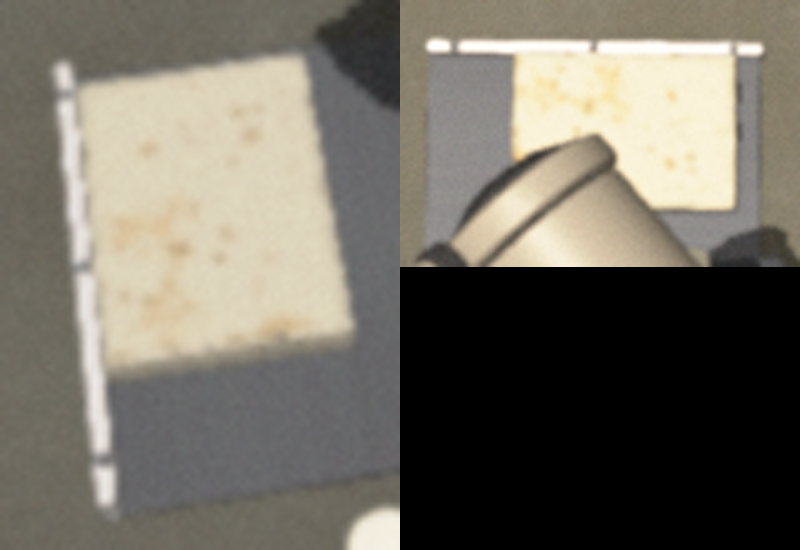

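In the side crop the far edge, from (80,85) to (105,365), meets the rail along its whole length. The top view shows no gap either, and the gripper is clear, so I'll hand in.

```bash
python3 -c "
from plant import bot
print(bot.close_job())"
```

```text
the job is handed in; nothing more can be done
None
```

The board was tipped flat and pushed flush against the rail using pushes only; the job is handed in at about 18 s on the robot clock, with the gripper clear, nothing else seen to move, and no verdict returned.

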